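Close the spice grinder and hold its lid half-way to the lock

TASK

Nest the steel cup upright in the grinder's well, then lower the bayonet lid over it so that its two lugs drop through the two gaps in the collar, and twist the lid clockwise (seen from above) against its return spring until its bar points at the middle rib, half-way to the lock. Do not turn it on to where the lock clicks; finish while still gripping the lid and holding it steady at half-way, because the spring turns it back if you let go. Leave the bowl, mug, jar and spoon where they are.

Things in the scene. Friction and masses are not known exactly. Their poses are not given: they have to be found in the camera images.
- grinder: spice grinder base, white plastic, fixed to the worktop: foot 140 mm across, round body 122 mm across, 96 mm high, open on top, a well inside and a bayonet collar on top. Origin at the centre of its underside, z up; the two gaps of the collar lie on its +x and -x axes.
- well (a point): centre of the floor of the grinder's tapered steel well, 30 mm above the grinder's origin. The well is 72 mm wide at its floor and 87 mm at its mouth, 74 mm above the worktop; the cup nests in it.
- collar (a point): centre of the collar's top, 96 mm above the worktop. An inward steel lip, 6 mm thick (90 to 96 mm up), leaves a 95 mm round hole; its two gaps, 34 degrees (28 mm) wide, reach out to radius 55 mm. Lugs let down through them land on the drive ring 80 mm up (7 mm high lugs have 3 mm of play). Stops block anticlockwise turning.
- half_rib (a point): outer end of one of the two long half-way ribs on the collar's top, 45 degrees clockwise (from above) of the +x gap; its twin is half a turn round. The raised black ribs, alike on both sides: a short one outside each gap's centre (open), a long one 45 degrees clockwise of it (half-way), a close pair about 82 degrees clockwise (lock).
- cup: loose steel grinding cup, 0.16 kg, round and tapered like the well: 80 mm wide at the rim, 66 mm at the bottom, wall 3 mm, rim 45 mm high. Origin at the centre of its underside, z up. Nested, its origin is at the well's floor and its rim 75 mm above the worktop.
- spindle_top (a point): top of the 14 mm thick round spindle on the cup's axis, 79 mm above the cup's underside, 34 mm above its rim: grip the cup by it from above. Nested, it is 109 mm above the worktop; gripped 13 mm deep or less, the fingertips stay above the collar.
- lid: loose white plastic bayonet lid, 0.15 kg, hollow, upright: wall 88 mm across, 40 mm high, open below (cavity 80 mm wide, 34 mm high). Two lugs, 16 mm wide, 7 mm high, stick out at the bottom edge on its +x and -x to radius 51.5 mm. Origin at the centre of its underside, z up. With its x along the grinder's x (either way round, within 7 degrees) it drops in to rest 80 mm up.
- bar_top (a point): centre of the top of the lid's grey grip bar, 63 mm above the lid's underside. The bar runs along the lid's x, in line with the lugs: 70 mm long, 16 mm wide, 23 mm high above the lid's flat top. Half a turn of the lid makes no difference.
- drive (a joint): turn of the sprung drive ring in the collar, rad: 0 at rest, grows as the lid turns it clockwise (from above); half-way 0.65, the lock clicks from 1.1, end stop 1.3. The lid turns about 0.11 rad freely before driving the ring, so half-way is about 0.77 rad (45 degrees) of lid turn from the gap centres. Spring: 0.06 N m at 0, 0.14 at half-way.
- bowl: bystander: terracotta-coloured bowl, 120 mm wide, 50 mm high, origin under its centre
- mug: bystander: white mug, 80 mm wide, 90 mm high, handle towards its +y, origin under its centre
- jar: bystander: closed glass spice jar, 52 mm wide, 85 mm high, origin under its centre
- spoon: bystander: wooden spoon lying flat, origin under its middle, x along it
Not all that is in view belongs to the job. Leave any black or turquoise look-alike of the lid alone.

How it is judged:
On the way, in this order (a step that is already met when the one before it is completed fails the run):
1. the cup is nested upright in the grinder's well and let go (horizontal distance between cup and grinder below 0.006 m and z of cup in the frame of grinder between 0.026 and 0.034 m and angle between cup's own z axis and vertical below 0.1 rad and contact force between the fingers and cup below 0.1 N), for 0.2 s.
2. the lid is down in the collar, its lugs through the gaps, over the nested cup (horizontal distance between each of cup, lid and grinder below 0.006 m and z of cup in the frame of grinder between 0.026 and 0.034 m and angle between cup's own z axis and vertical below 0.1 rad and z of lid in the frame of grinder between 0.076 and 0.0855 m and angle between lid's own z axis and vertical below 0.08 rad), for 0.2 s.
At the end, for the whole second after the job is handed in: Cup nested in the well (6 mm off centre, 4 mm in depth, 0.1 rad tilt at most); lid in the collar (6 mm off centre, lugs below the lip, 0.08 rad tilt at most), drive ring still at 0.65 +/- 0.2 rad (lid turned 0.5 to 1.1 rad), fingers gripping the lid with over 3 N (all of step 2 and value of joint drive between 0.45 and 0.85 rad and velocity of joint drive between -0.1 and 0.1 rad/s and angle between the x axis of lid and the x axis of grinder, either way round between 0.5 and 1.1 rad and contact force between the fingers and lid above 3 N); the arm keeps its last pose, push and grip.
It fails at once if the lid is turned on to the lock click (drive ring past 1.1 rad) (value of joint drive above 1.1 rad).
It fails at once if the terracotta bowl is pushed more than 30 mm (distance of bowl from where it was at the start of the episode above 0.03 m).
It fails at once if the white mug is pushed more than 30 mm (distance of mug from where it was at the start of the episode above 0.03 m).
It fails at once if the spice jar is pushed more than 30 mm (distance of jar from where it was at the start of the episode above 0.03 m).
It fails at once if the wooden spoon is pushed more than 30 mm (distance of spoon from where it was at the start of the episode above 0.03 m).
It also fails if it takes over 54 s, if anything falls off the work surface, if the arm or the gripper's body presses on something with over 40 N, if the wrist force passes 120 N, or if a joint passes its speed limit or range.

ROBOT

A 6-joint arm with a two-finger parallel gripper is mounted at the origin on the work surface. World frame = base frame: x ahead of the robot, y to its left, z up, the work surface at z = 0. Lengths are in m, angles in rad, forces in N, time in s.
With the tool pointing down it reaches from about 0.4 to 0.825 m from the base axis. Payload 7 kg.
Tool frame: the origin (TCP) lies midway between the tips of the shut fingers; the grasp point (between the pads) lies 19 mm behind it (grip_point_offset is the distance from the TCP to the grasp point, in m); z points along the fingers, y is the line along which they close (so a half turn about z gives the same grasp; the last joint's range is limited). The gripper opens to 88 mm and grips with 3 to 60 N. Pads are 19 mm wide; open, the fingers measure 130 mm over their backs; the gripper's body (78 mm by 193 mm) begins 47 mm behind the grasp point.
Start: joints at [1.539, 0.359, 0.012, 0, -1.224, -0.288], TCP at [0.212, 0.641, 0.206] pointing down, gripper open.
Joint ranges: [-3.07, 3.07], [-1.43, 2.12], [-1.02, 1.25], [-3.03, 1.67], [-3.05, -0], [-3.03, 3.03]. Speed limits (rad/s): [2.39, 2.39, 3.01, 3.14, 3.14, 3.14].

INTERFACE

Orientations are given as [roll, pitch, yaw] about the fixed x, y, z axes, in that order (R = Rz(yaw) Ry(pitch) Rx(roll)).
In Python, from station import get_state, grab_frame, camera_params, job_done, grip_point_offset gives the robot as it stands.
- The arm moves only by the shell command python3 -m creep 'ROWS' [FORCE]. ROWS is JSON, a list that holds one entry, the list of rows, each a list of 7 numbers: the finger opening in cm, from 0 to 8.76, then the shift along the tool's x, y, z in cm, then the turn, a rotation vector about the tool's x, y, z in rad. In form: [[[fingers, tx, ty, tz, wx, wy, wz], ...]]. A call has 1 to 20 rows; each row is the pose to reach, as a shift and turn from the pose commanded when the call began, along the tool's axes at that moment; what a row does not reach only later rows make up. A row lasts 1/8 s, in which the tool goes at most 62.5 mm and 10.7 degrees, less where a joint would pass 70% of its speed; a pose out of reach is approached as far as the arm can. A call with a gripper value outside its range is refused whole. The fingers move at their own pace and stop on an object; FORCE is the grip in N (left out, the last holds). Time passes only in rows, so rows that repeat a pose let the fingers close. It gives the time, the measured TCP pose, the force, the opening and the grip force at its end, in the units of the state.
- get_state(): the state, without advancing time (a new reading comes with each control period).
- grab_frame(name): name is "scene" or "top"; returns the picture (400x640x3 uint8, blue, green, red); there is no depth.
- camera_params(name): a dict with "vertical_fov" (degrees; the focal length in pixels is half the picture's height over the tangent of half this angle, whatever the lens; pixels are square), "cx", "cy" (the principal point, pixels), "view" (4x4, takes a point from world to camera coordinates). Camera axes: x right, y down, z forward; pixel columns grow to the right and rows downward; lengths in m; the calibration is good to about 2 mm. A picture is of the moment at which its call begins. camera_params takes no time and is no camera call.
- job_done(): hands the job in; it is judged then, once.
The state is a dict: "t": time; "q": joint angles; "qd": joint speeds; "joint_efforts": joint torques, N m; "eef_pos": TCP position; "ee_rot": TCP orientation; "force": force on the tool from outside, world axes, zero at the start; "moment": the same for the moment, N m; "width": finger opening in m; "gripper_force": force on a finger pad.
Only numpy, scipy, OpenCV 4.12 (cv2) and the standard library are available. Lean on these libraries where they do the work, as an engineer would, in place of code of your own. Each camera call takes 0.05 s, during which the arm holds its last target. There are 200 camera calls.

## Working session

There is one attempt and no reset: what is moved stays moved. The work goes in short steps, Python scripts to look and compute and a shell command to move; the robot and the scene stay as the last step left them, time stands still between calls to the robot, and variables do not carry over. Pictures are saved under pics/ and viewed, at most 10 in all, crops included, and the job is handed in when it is done.

```bash
mkdir -p pics; ls; python3 - <<'E'
from station import *
import cv2,numpy as np
print(get_state(), grip_point_offset)
for n in("top","scene"):
    cv2.imwrite(f"pics/{n}0.png",grab_frame(n)); print(n,camera_params(n))
E
```

```text
pics
{'t': 0.0, 'q': array([ 1.53908423e+00,  3.59361855e-01,  1.10849337e-02, -3.46887402e-04,
       -1.22409777e+00, -2.88121448e-01]), 'qd': array([ 1.47917146e-03, -4.88659492e-05, -4.02873854e-04,  3.91484501e-04,
        1.21897311e-03, -2.42292058e-03]), 'joint_efforts': array([ 1.67765702e-04, -5.82711446e+01,  2.93071425e+01,  6.99704468e+00,
        7.23727353e-03, -1.47802734e-04]), 'eef_pos': array([0.21207766, 0.64028039, 0.20465084]), 'ee_rot': array([ 3.13998668e+00, -1.35878547e-04, -3.19951565e-01]), 'force': array([0.25341414, 0.42654507, 0.47123442]), 'moment': array([ 0.02855393,  0.02392371, -0.00214911]), 'gripper_force': 0.0, 'width': 0.08750962582153067} 0.0188
top {'vertical_fov': 42.791654750566444, 'cx': 317.9538740308232, 'cy': 196.17200556977318, 'view': array([[-0.00396977, -0.99996391,  0.00751103,  0.02218995],
       [-0.98473604,  0.00260209, -0.17403493,  0.56060763],
       [ 0.1740091 , -0.00808726, -0.98471083,  1.54235347],
       [ 0.        ,  0.        ,  0.        ,  1.        ]])}
scene {'vertical_fov': 52.48571802247209, 'cx': 317.42941133471646, 'cy': 203.4554884286646, 'view': array([[ 0.544417  ,  0.83871023,  0.0132395 , -0.32072753],
       [ 0.70832611, -0.45121399, -0.54284441, -0.32884719],
       [-0.44931531,  0.30491161, -0.83972892,  1.48935287],
       [ 0.        ,  0.        ,  0.        ,  1.        ]])}
```

View pics/top0.png

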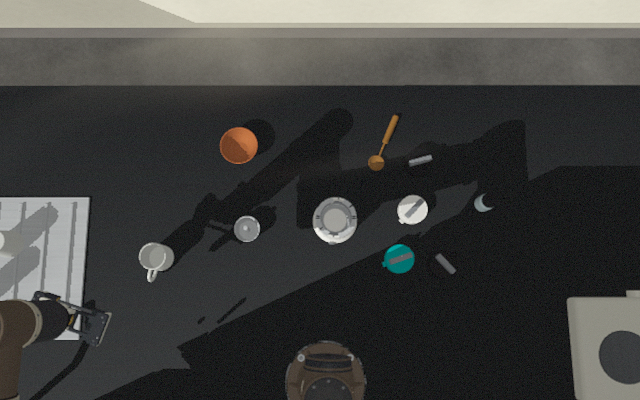

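View pics/scene0.png

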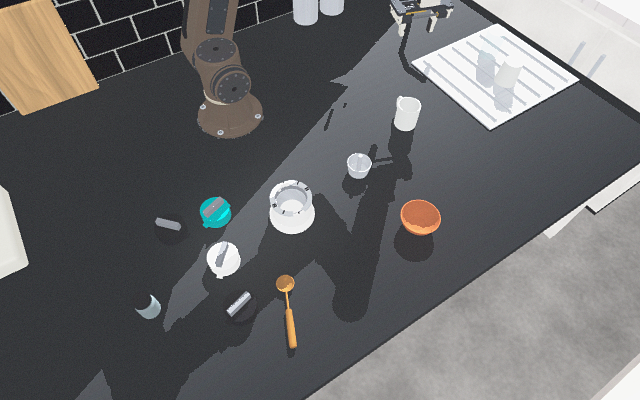

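The top view shows the cup at about (247,229), the grinder at (335,220) and the white lid at (413,209). The teal and black look-alikes are at (399,258), (420,160) and (445,264). Next I'll enlarge the two views.

```bash
cat > h.py <<'E'
from station import *
import numpy as np
def cam(n):
    p=camera_params(n); f=200/np.tan(np.radians(p["vertical_fov"]/2)); V=np.array(p["view"])
    return p,f,V
def ray(n,u,v):
    p,f,V=cam(n); d=V[:3,:3].T@np.array([(u-p["cx"])/f,(v-p["cy"])/f,1]); return -V[:3,:3].T@V[:3,3],d
def onz(n,u,v,z):
    o,d=ray(n,u,v); return o+d*(z-o[2])/d[2]
def proj(n,P):
    p,f,V=cam(n); c=V[:3,:3]@np.array(P)+V[:3,3]; return np.array([p["cx"]+f*c[0]/c[2],p["cy"]+f*c[1]/c[2]])
E
python3 - <<'E'
import cv2,numpy as np
t=cv2.imread("pics/top0.png");s=cv2.imread("pics/scene0.png")
a=cv2.resize(t[180:260,225:435],None,fx=3.8,fy=3.8,interpolation=cv2.INTER_CUBIC)
b=cv2.resize(s[140:285,195:380],None,fx=4,fy=4,interpolation=cv2.INTER_CUBIC)
cv2.imwrite("pics/ta.png",a);cv2.imwrite("pics/sb.png",b)
E
```

```text
(no output)
```

View pics/ta.png

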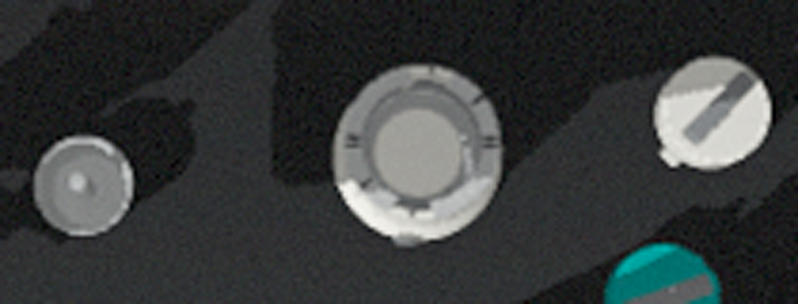

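View pics/sb.png

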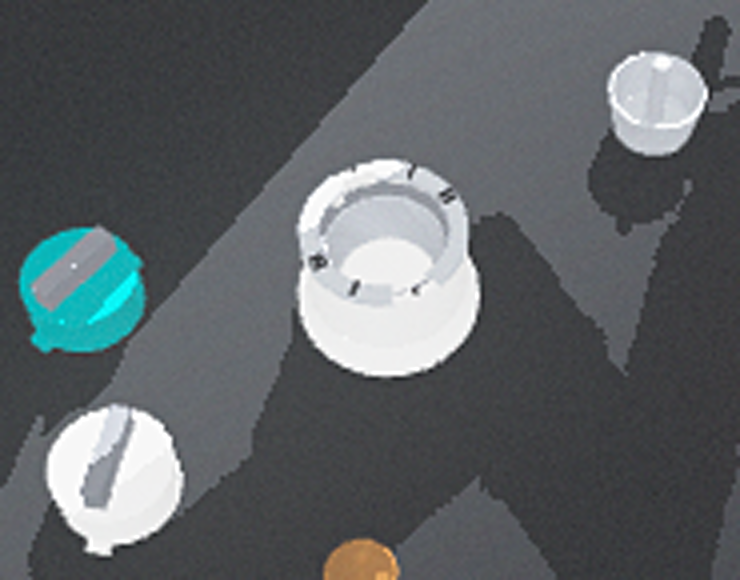

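The enlarged top crop shows the collar's lock pairs at (353,141) and (491,142), a long rib at (478,100) and a short rib at (432,68). The spindle is at (77,183), and the lid's bar runs from (693,138) to (746,78). The scene crop has lock pairs at (447,195) and (318,262), long ribs at (411,171) and (355,288), and short ribs at (353,167) and (416,290).

```bash
python3 - <<'E'
from h import *
import cv2
np.set_printoptions(precision=4,suppress=True)
T=lambda U,V,z:onz("top",(U+.5)/3.8-.5+225,(V+.5)/3.8-.5+180,z)
S=lambda U,V,z:onz("scene",(U+.5)/4-.5+195,(V+.5)/4-.5+140,z)
def ang(a,b): d=a-b; return np.degrees(np.arctan2(d[1],d[0]))
print("grinder top pair mid",(T(353,141,.097)+T(491,142,.097))/2, "axis",ang(T(491,142,.097),T(353,141,.097)))
P=dict(pair=((447,195),(318,262)),long=((411,171),(355,288)),short=((353,167),(416,290)))
for k,(a,b) in P.items():
    A,B=S(*a,.097),S(*b,.097); print("scene",k,(A+B)/2,np.linalg.norm(A-B),ang(A,B))
print("top short ang",ang(T(432,68,.097),T(422,141.5,.097)),"long",ang(T(478,100,.097),T(422,141.5,.097)))
def tri(a,b):
    o1,d1=ray("top",*a);o2,d2=ray("scene",*b);M=np.c_[d1,-d2];x=np.linalg.lstsq(M,o2-o1,rcond=None)[0]
    p,q=o1+d1*x[0],o2+d2*x[1]; return (p+q)/2,np.linalg.norm(p-q)
t=lambda U,V:((U+.5)/3.8-.5+225,(V+.5)/3.8-.5+180); s=lambda U,V:((U+.5)/4-.5+195,(V+.5)/4-.5+140)
print("spindle tri",tri(t(77,183),s(661,62)),"on z",T(77,183,.079),S(661,62,.079))
top=cv2.imread("pics/top0.png");sc=cv2.imread("pics/scene0.png")
# outline ellipses: cup rim in top, lid rim in top, foot etc
def blob(im,x0,y0,x1,y1,th):
    m=(im[y0:y1,x0:x1].min(2)>th).astype(np.uint8); c=max(cv2.findContours(m,0,cv2.CHAIN_APPROX_NONE)[0],key=cv2.contourArea)+np.array([x0,y0]); return c
for nm,box,z in(("cup",(228,210,266,248),.045),("lid",(390,190,435,227),.04),("grinder",(305,190,365,250),.096)):
    c=blob(top,*box,100 if nm!="grinder" else 90); (u,v),r,a=cv2.fitEllipse(c); print(nm,u,v,r,onz("top",u,v,z), "diam",np.array(r)*1.0*np.linalg.norm(onz("top",u,v,z)-onz("top",u+1,v,z)))
# bar mask: grey in lid
for nm,im,(x0,y0,x1,y1) in(("top",top,(400,194,428,222)),("scene",sc,(210,240,235,270))):
    g=im[y0:y1,x0:x1].astype(int); print(nm);print(g.min(2)[::2,::2] if 0 else "")
c=top[192:224,396:430].min(2); print(c[::1,::1].tolist().__str__().replace("], [","\n"))
E
```

```text
grinder top pair mid [ 0.489  -0.0323  0.097 ] axis -90.58777831404606
scene pair [ 0.4909 -0.031   0.097 ] 0.10899098391200313 90.00265178349922
scene long [ 0.491  -0.0309  0.097 ] 0.10894416992974572 127.20730688284499
scene short [ 0.4902 -0.0304  0.097 ] 0.11797029096797602 171.84180979806243
top short ang -8.253492512998543 long -53.55457051918897
spindle tri (array([0.4598, 0.243 , 0.0758]), np.float64(0.0018409264744772991)) on z [0.459  0.2417 0.079 ] [0.4621 0.242  0.079 ]
cup 246.6122589111328 228.31045532226562 (25.02943229675293, 25.423076629638672) [0.4612 0.241  0.045 ] diam [0.0772 0.0784]
lid 411.8301086425781 209.68263244628906 (27.99090576171875, 31.26883888244629) [ 0.5186 -0.273   0.04  ] diam [0.0876 0.0979]
grinder 334.4669494628906 220.2399139404297 (43.29392623901367, 46.19405746459961) [ 0.4789 -0.0285  0.096 ] diam [0.1299 0.1386]
top

scene

[[18, 23, 17, 6, 28, 30, 26, 17, 21, 31, 20, 23, 26, 20, 24, 21, 18, 20, 19, 24, 25, 27, 24, 15, 26, 17, 28, 24, 21, 26, 19, 26, 20, 19
18, 19, 22, 20, 22, 17, 19, 15, 25, 29, 17, 15, 16, 9, 24, 27, 18, 19, 14, 17, 26,
[... 4082 characters left out ...]
, 209, 208, 209, 209, 209, 209, 209, 213, 206, 181, 121, 35, 44, 48, 49, 42, 44
45, 43, 107, 199, 215, 203, 203, 211, 215, 220, 218, 219, 218, 207, 209, 210, 208, 208, 210, 208, 207, 211, 212, 217, 210, 165, 93, 37, 44, 45, 46, 42, 46, 43
46, 45, 51, 170, 213, 213, 203, 201, 207, 210, 215, 223, 220, 211, 218, 219, 211, 210, 213, 214, 218, 219, 206, 210, 174, 53, 40, 40, 49, 51, 53, 45, 43, 46
41, 45, 40, 44, 169, 212, 212, 183, 160, 184, 203, 209, 213, 211, 222, 223, 213, 208, 214, 217, 220, 206, 147, 75, 35, 46, 44, 52, 43, 55, 48, 50, 50, 48
42, 43, 46, 42, 49, 169, 185, 118, 30, 58, 136, 181, 192, 196, 194, 191, 179, 172, 163, 162, 134, 69, 29, 41, 30, 47, 46, 41, 45, 37, 48, 46, 43, 46]]
```

```bash
python3 - <<'E'
from h import *
import cv2
np.set_printoptions(precision=4,suppress=True)
top=cv2.imread("pics/top0.png");sc=cv2.imread("pics/scene0.png")
g=top.min(2); m=np.zeros_like(g); cv2.circle(m,(412,209),13,1,-1); m&=(g<144)
c=max(cv2.findContours(m,0,cv2.CHAIN_APPROX_NONE)[0],key=cv2.contourArea)
ys,xs=np.nonzero(m); r=cv2.minAreaRect(c); print("rect",r,len(xs),xs.mean(),ys.mean())
P=np.array([onz("top",x,y,.063)[:2] for x,y in zip(xs,ys)]); w,v=np.linalg.eigh(np.cov(P.T)); print("bar",P.mean(0),np.sqrt(w*12),np.degrees(np.arctan2(v[1,1],v[0,1])))
# lid disc in top: circle fit on hull of disc at z .04, excluding lug
c=[max(cv2.findContours(((g[190:227,392:433]>75)*1).astype(np.uint8),0,1)[0],key=cv2.contourArea)][0][:,0]+[392,190]
Q=np.array([onz("top",x,y,.04)[:2] for x,y in c])
# upper half only sees top rim
from scipy.optimize import least_squares as ls
f=ls(lambda p:np.hypot(*(Q-p[:2]).T)-p[2],[.52,-.27,.044],loss="cauchy",f_scale=.001);print("disc top",f.x)
gs=sc.min(2); c=max(cv2.findContours(((gs[235:285,203:245]>150)*1).astype(np.uint8),0,1)[0],key=cv2.contourArea)[:,0]+[203,235]
print(gs[238:270,208:236].tolist().__str__().replace("], [","\n"))
E
```

```text
rect ((413.5, 207.50001525878906), (5.656853675842285, 21.21320343017578), 45.0) 105 414.0857142857143 207.36190476190475
bar [ 0.5224 -0.2758] [0.0152 0.0701] 136.863888728706
disc top [ 0.5198 -0.2739  0.0467]
[[64, 70, 62, 66, 68, 67, 69, 62, 71, 66, 66, 68, 108, 101, 99, 104, 107, 106, 104, 107, 101, 105, 103, 99, 103, 101, 105, 104
63, 68, 65, 64, 64, 65, 70, 65, 68, 62, 69, 103, 106, 101, 103, 99, 97, 99, 103, 101, 101, 102, 104, 103, 103, 101, 104, 103
64, 71, 66, 67, 67, 69, 68, 62, 62, 70, 100, 104, 101, 100, 100, 104, 102, 103, 101, 98, 102, 105, 105, 104, 103, 103, 101, 102
62, 65, 68, 65, 63, 63, 67, 63, 69, 104, 98, 96, 100, 115, 149, 205, 171, 143, 149, 97, 103, 96, 98, 98, 100, 98, 101, 101
73, 64, 68, 67, 67, 68, 106, 102, 99, 112, 109, 136, 215, 255, 191, 225, 222, 226, 222, 161, 213, 139, 126, 102, 95, 97, 101, 102
59, 67, 69, 72, 101, 104, 96, 114, 128, 255, 255, 255, 254, 252, 218, 218, 218, 222, 221, 180, 255, 255, 255, 213, 130, 91, 94, 102
67, 68, 68, 107, 100, 96, 127, 255, 251, 252, 250, 249, 249, 234, 213, 218, 219, 222, 221, 148, 252, 252, 251, 254, 255, 14
[... 2771 characters left out ...]
40, 236, 232
64, 229, 253, 249, 248, 248, 249, 247, 132, 142, 139, 144, 143, 141, 235, 243, 240, 240, 239, 239, 239, 239, 239, 240, 239, 237, 232, 232
67, 166, 255, 251, 248, 248, 249, 253, 168, 142, 140, 144, 142, 173, 246, 241, 239, 240, 239, 239, 240, 239, 240, 240, 237, 233, 231, 232
61, 63, 166, 251, 250, 248, 249, 241, 244, 246, 232, 231, 209, 211, 242, 239, 239, 240, 239, 239, 240, 240, 240, 233, 234, 232, 234, 231
65, 65, 166, 244, 239, 249, 239, 239, 240, 242, 242, 243, 243, 242, 240, 239, 240, 240, 241, 240, 240, 239, 235, 233, 234, 234, 233, 233
62, 61, 65, 161, 242, 236, 238, 240, 241, 239, 239, 240, 240, 239, 240, 239, 240, 240, 240, 234, 235, 235, 235, 233, 233, 233, 235, 238]]
```

```bash
cat >> h.py <<'E'
def delta(P,yaw=None):
    "tool-frame shift (cm) and wz from the measured pose to P, tool down"
    s=get_state(); y=s["ee_rot"][2]; d=np.array(P)-s["eef_pos"]
    R=np.array([[np.cos(y),np.sin(y),0],[np.sin(y),-np.cos(y),0],[0,0,-1]])
    print("t %.2f"%s["t"],"pos",s["eef_pos"].round(4),"rot",s["ee_rot"].round(4),"w",round(s["width"],4),"grip",round(s["gripper_force"],1),"F",s["force"].round(1))
    print("shift cm",(R@d*100).round(2),"wz",0 if yaw is None else round(y-yaw,3))
E
python3 - <<'E'
from h import *
print("lid scene",onz("scene",221,252.5,.063), "ends",onz("scene",224,241.5,.063),onz("scene",217.7,263,.063))
delta([.460,.2415,.13])
E
python3 -m creep '[[[8,9,7.5,1,0,0,0],[5,18,15,3,0,0,0],[4,27,22,4,0,0,0],[4,36.1,30,5.5,0,0,0],[4,36.1,30,5.5,0,0,0],[4,36.1,30,5.5,0,0,0],[4,36.1,30,5.5,0,0,0],[4,36.1,30,5.5,0,0,0],[4,36.1,30,5.5,0,0,0],[4,36.1,30,5.5,0,0,0],[4,36.1,30,5.5,0,0,0],[4,36.1,30,5.5,0,0,0],[4,36.1,30,5.5,0,0,0]]]' 20
python3 - <<'E'
from h import *
delta([.460,.2415,.068])
E
```

```text
lid scene [ 0.52671496 -0.27660838  0.063     ] ends [ 0.50038275 -0.25475909  0.063     ] [ 0.55042624 -0.29780129  0.063     ]
t 0.10 pos [0.2121 0.6403 0.2047] rot [ 3.1401e+00 -2.0000e-04 -3.1990e-01] w 0.0874 grip 0.0 F [-0.2 -0.7 -1.2]
shift cm [36.07 30.06  7.47] wz 0
t: 1.72
eef_pos: [0.4603, 0.243, 0.1506]
ee_rot: [-3.141, -0.0, -0.319]
force: [0.7, 0.0, 0.1]
width: 0.0398
gripper_force: 0.0
t 1.73 pos [0.4603 0.243  0.1506] rot [-3.1415 -0.     -0.3188] w 0.0398 grip 0.0 F [0.7 0.  0.1]
shift cm [0.01 0.16 8.26] wz 0
```

```bash
python3 -m creep '[[[4,0,0.15,4,0,0,0],[4,0,0.15,7,0,0,0],[4,0,0.15,8.2,0,0,0],[4,0,0.15,8.2,0,0,0],[4,0,0.15,8.2,0,0,0],[1,0,0.15,8.2,0,0,0],[1,0,0.15,8.2,0,0,0],[1,0,0.15,8.2,0,0,0],[1,0,0.15,8.2,0,0,0],[1,0,0.15,8.2,0,0,0],[1,0,0.15,8.2,0,0,0]]]' 20
python3 - <<'E'
from h import *
import cv2
delta([.460,.2415,.068])
a=grab_frame("scene")[120:200,320:430];b=grab_frame("top")[190:270,200:310]
cv2.imwrite("pics/grip.png",cv2.resize(np.hstack([a,b]),None,fx=3.6,fy=3.6,interpolation=2))
E
```

```text
t: 3.1
eef_pos: [0.4601, 0.241, 0.0685]
ee_rot: [3.141, 0.0, -0.32]
force: [0.1, -0.1, 0.5]
width: 0.01
gripper_force: 0.0
t 3.10 pos [0.4601 0.241  0.0685] rot [ 3.1415  0.     -0.3198] w 0.01 grip 0.0 F [ 0.1 -0.1  0.5]
shift cm [-0.03 -0.04  0.05] wz 0
```

View pics/grip.png

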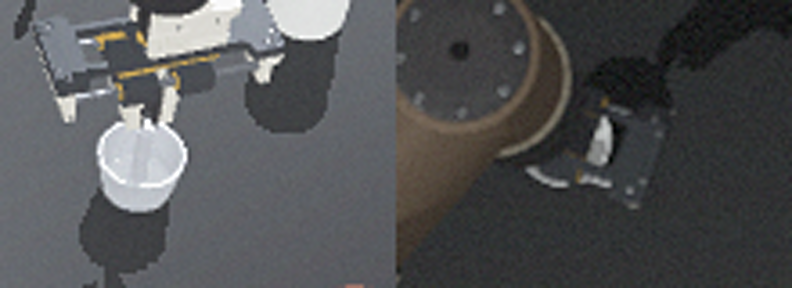

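The gripper is shut to 10 mm with no grip force. In the scene half of the picture the spindle's top shows at about (148,125), just below the fingertips. I'll project the TCP and zoom in.

```bash
python3 - <<'E'
from h import *
import cv2
a=grab_frame("scene"); p=get_state()["eef_pos"]
print(proj("scene",p),proj("scene",[.46,.2415,.079]),proj("scene",[.46,.2415,.045]))
b=cv2.resize(a[138:183,335:385],None,fx=12,fy=12,interpolation=2)
cv2.imwrite("pics/grip2.png",b)
E
```

```text
[358.93312425 156.94212389] [359.35116152 154.74966782] [358.30489747 161.48317853]
```

View pics/grip2.png

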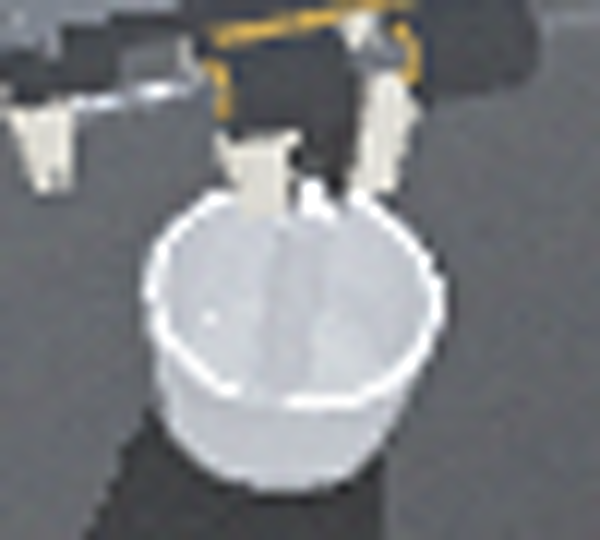

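```bash
python3 -m creep '[[[0,0,0,0,0,0,0],[0,0,0,0,0,0,0],[0,0,0,0,0,0,0],[0,0,0,0,0,0,0]]]' 20
python3 -m creep '[[[4,0,0,0,0,0,0],[4,0,0,0,0,0,0],[4,0,0,0,0,0,0],[4,0,0,0.3,0,0,0],[4,0,0,0.3,0,0,0],[0,0,0,0.3,0,0,0],[0,0,0,0.3,0,0,0],[0,0,0,0.3,0,0,0],[0,0,0,0.3,0,0,0],[0,0,0,0.3,0,0,0],[0,0,0,0.3,0,0,0],[0,0,0,0.3,0,0,0]]]' 20
```

```text
t: 3.75
eef_pos: [0.4601, 0.241, 0.0686]
ee_rot: [3.142, -0.0, -0.32]
force: [0.7, 0.2, 0.2]
width: 0.0003
gripper_force: 0.0
t: 5.25
eef_pos: [0.4601, 0.241, 0.0655]
ee_rot: [3.142, 0.0, -0.32]
force: [-0.2, -0.6, 0.5]
width: 0.0005
gripper_force: 0.0
```

```bash
python3 - <<'E'
from h import *
import cv2
a=grab_frame("scene"); p=get_state()["eef_pos"]
print(proj("scene",p),proj("top",p))
b=cv2.resize(a[138:183,335:385],None,fx=8,fy=8,interpolation=2)
t=cv2.resize(grab_frame("top")[208:253,225:275],None,fx=8,fy=8,interpolation=2)
cv2.imwrite("pics/grip3.png",np.hstack([b,t])[:, :800])
E
```

```text
[358.83402065 157.53694903] [245.72742727 227.90487224]
```

View pics/grip3.png

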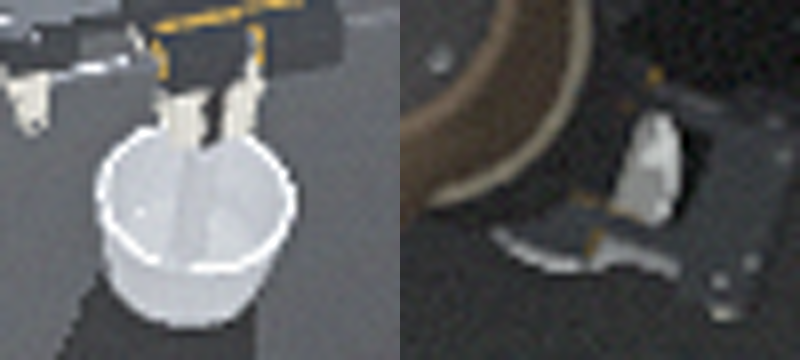

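The fingers read shut, but the visible tips sit at roughly (361,155.5), against the TCP's projected (358.8,157.5). The spindle has not been touched. I'll back off and measure the shut fingertips in the scene view with masks.

```bash
python3 -m creep '[[[0,0,0,-4,0,0,0],[0,0,0,-8,0,0,0],[0,0,0,-12,0,0,0],[0,0,0,-12,0,0,0],[0,0,0,-12,0,0,0],[0,0,0,-12,0,0,0]]]'
python3 - <<'E'
from h import *
import cv2
np.set_printoptions(precision=4,suppress=True)
p=get_state()["eef_pos"]; a=grab_frame("scene"); t=grab_frame("top")
cv2.imwrite("pics/s_up.png",a);cv2.imwrite("pics/t_up.png",t)
print(p,proj("scene",p),proj("top",p),proj("scene",p+[0,0,.06]))
u,v=proj("scene",p).astype(int)
b=cv2.resize(a[v-45:v+30,u-50:u+50],None,fx=8,fy=8,interpolation=2); cv2.drawMarker(b,(int((proj("scene",p)[0]-u+50)*8),int((proj("scene",p)[1]-v+45)*8)),(0,0,255),0,20)
q=proj("scene",[.460,.2415,.079]); cv2.drawMarker(b,(int((q[0]-u+50)*8),int((q[1]-v+45)*8)),(0,255,0),0,20)
cv2.imwrite("pics/up.png",b)
E
```

```text
t: 6.1
eef_pos: [0.4596, 0.2405, 0.1844]
ee_rot: [3.14, 0.001, -0.32]
force: [-0.6, -0.3, 0.3]
width: 0.0006
gripper_force: 0.0
[0.4596 0.2405 0.1844] [362.5532 131.8848] [240.3452 223.3493] [364.8084 117.2718]
```

View pics/up.png

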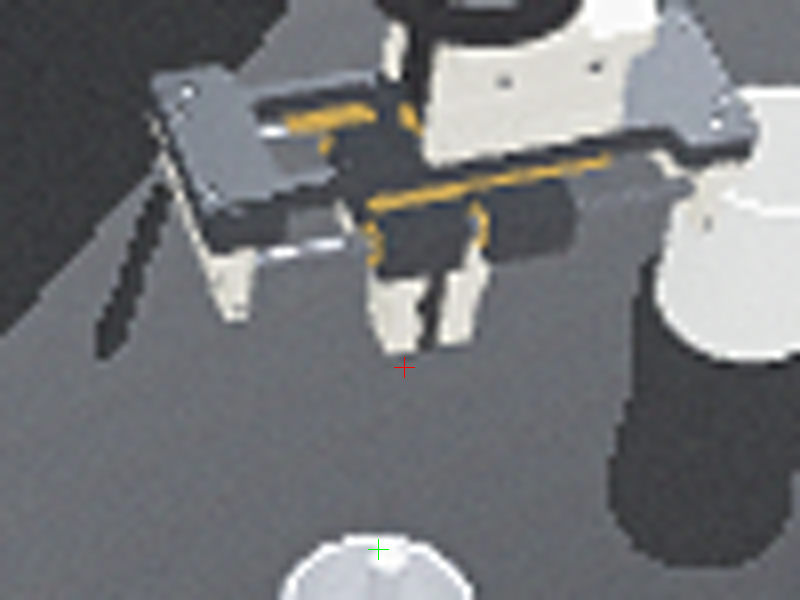

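The zoom shows the shut tips' gap at about (428,350), while the TCP marker falls at (404,367), so there is a mismatch of roughly 2–4 px. I'll check the camera frame against the arm's base disc, then probe with a tilted tool that both cameras can see.

```bash
python3 - <<'E'
from h import *
import cv2
np.set_printoptions(precision=3,suppress=True)
print(proj("scene",[0,0,0]),proj("scene",[0,0,.02]),proj("top",[0,0,0]))
s=cv2.imread("pics/scene0.png").astype(int)
# base flange: brown (r>b+10)
m=((s[...,2]-s[...,0])>12).astype(np.uint8); m[:95]=0;m[140:]=0;m[:,:190]=0;m[:,275:]=0
for y in range(100,140,4):
    x=np.nonzero(m[y])[0]; print(y,(x.min(),x.max()) if len(x) else None)
E
```

```text
[230.066 113.88 ] [229.142 109.868] [325.298 381.708]
100 (np.int64(206), np.int64(257))
104 (np.int64(202), np.int64(260))
108 (np.int64(206), np.int64(261))
112 (np.int64(198), np.int64(262))
116 (np.int64(198), np.int64(261))
120 (np.int64(199), np.int64(260))
124 (np.int64(200), np.int64(258))
128 (np.int64(203), np.int64(254))
132 (np.int64(207), np.int64(248))
136 (np.int64(215), np.int64(239))
```

```bash
python3 -m creep '[[[4,0,0,-2,0,-0.18,0],[4,0,0,-4,0,-0.36,0],[4,0,0,-6,0,-0.54,0],[4,0,0,-6,0,-0.72,0],[4,0,0,-6,0,-0.72,0],[4,0,0,-6,0,-0.72,0],[4,0,0,-6,0,-0.72,0],[4,0,0,-6,0,-0.72,0]]]'
python3 - <<'E'
from h import *
import cv2
s=get_state();p=s["eef_pos"];print(p,s["ee_rot"],s["q"])
for n in("scene","top"):
    a=grab_frame(n);cv2.imwrite(f"pics/{n}_tilt.png",a);print(n,proj(n,p))
E
```

```text
t: 7.2
eef_pos: [0.4595, 0.2416, 0.2473]
ee_rot: [-3.139, 0.717, -0.316]
force: [-0.3, -0.2, -0.1]
width: 0.0402
gripper_force: 0.0
[0.45954547 0.24157673 0.24729773] [-3.13874695  0.71700143 -0.31639899] [ 0.45421951  0.46952435  0.25929166 -0.50325189 -1.87742971  0.77348948]
scene [365.22188323 116.38123838]
top [236.63449013 220.51715801]
```

```bash
python3 - <<'E'
from h import *
import cv2
o=[]
p=get_state()["eef_pos"]
for n in("scene","top"):
    a=cv2.imread(f"pics/{n}_tilt.png"); u,v=proj(n,p); x0,y0=int(u)-30,int(v)-30
    b=cv2.resize(a[y0:y0+60,x0:x0+60],None,fx=6.6,fy=6.6,interpolation=2); cv2.drawMarker(b,(int((u-x0+.5)*6.6),int((v-y0+.5)*6.6)),(0,0,255),0,12); o.append(b);print(n,x0,y0)
cv2.imwrite("pics/tilt.png",np.hstack(o))
E
```

```text
scene 335 86
top 206 190
```

View pics/tilt.png

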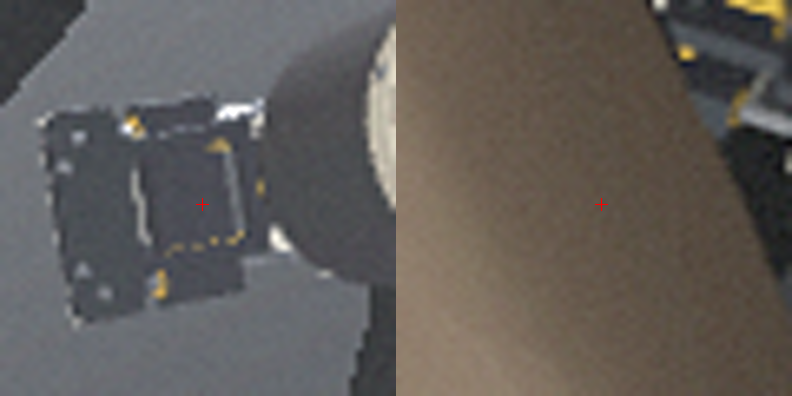

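The tilt turned the wrong way: the arm hides the tips in the top view and the body hides them in the scene view. I'll go back to vertical and find the grasp height by touch, closing at several depths that all stay above the cup's rim.

```bash
python3 -m creep '[[[4,1.3,0,1.5,0,0.18,0],[4,2.6,0,3,0,0.36,0],[4,3.94,0,4.5,0,0.54,0],[4,3.94,0,4.5,0,0.72,0],[4,3.94,0,4.5,0,0.72,0],[4,3.94,0,4.5,0,0.72,0],[4,3.94,0,4.5,0,0.72,0],[4,3.94,0,4.5,0,0.72,0]]]'
python3 - <<'E'
from h import *
delta([.460,.2415,.058])
E
```

```text
t: 8.3
eef_pos: [0.4611, 0.2409, 0.1857]
ee_rot: [-3.142, 0.001, -0.322]
force: [0.4, -0.2, -0.1]
width: 0.0401
gripper_force: 0.0
t 8.30 pos [0.4611 0.2409 0.1857] rot [-3.1416e+00  5.0000e-04 -3.2180e-01] w 0.0401 grip 0.0 F [ 0.4 -0.2 -0.1]
shift cm [-0.12 -0.02 12.77] wz 0
```

```bash
python3 -m creep '[[[4,-0.1,0,5,0,0,0],[4,-0.1,0,9,0,0,0],[4,-0.1,0,12,0,0,0],[4,-0.1,0,12.8,0,0,0],[4,-0.1,0,12.8,0,0,0],[4,-0.1,0,12.8,0,0,0],[0.6,-0.1,0,12.8,0,0,0],[0.6,-0.1,0,12.8,0,0,0],[0.6,-0.1,0,12.8,0,0,0],[0.6,-0.1,0,12.8,0,0,0],[0.6,-0.1,0,12.8,0,0,0]]]' 20
```

```text
t: 9.68
eef_pos: [0.4596, 0.2418, 0.0583]
ee_rot: [-3.141, -0.001, -0.319]
force: [-1.0, 0.7, 5.6]
width: 0.0061
gripper_force: 2.5
```

```bash
python3 -m creep '[[[4,0,0,0,0,0,0],[4,0,0,0,0,0,0],[4,0,0,0,0,0,0],[4,0,0,0.5,0,0,0],[4,0,0,0.9,0,0,0],[4,0,0,0.9,0,0,0],[0.6,0,0,0.9,0,0,0],[0.6,0,0,0.9,0,0,0],[0.6,0,0,0.9,0,0,0],[0.6,0,0,0.9,0,0,0],[0.6,0,0,0.9,0,0,0],[0.6,0,0,0.9,0,0,0]]]' 20
```

```text
t: 11.18
eef_pos: [0.4591, 0.2414, 0.0487]
ee_rot: [-3.142, 0.0, -0.32]
force: [0.1, 0.5, -1.3]
width: 0.0124
gripper_force: 20.0
```

It is gripped at 20 N, and the fingertips turn out to be about 20 mm above the reported TCP. Next I'll lift and measure the cup's offset from the hand.

```bash
python3 -m creep '[[[0.6,0,0,-2,0,0,0],[0.6,0,0,-6,0,0,0],[0.6,0,0,-10,0,0,0],[0.6,0,0,-13,0,0,0],[0.6,0,0,-13,0,0,0],[0.6,0,0,-13,0,0,0],[0.6,0,0,-13,0,0,0]]]' 20
cat >> h.py <<'E'
def rim(img,z,c,th=150,half=26,n="scene",r=.040):
    "outer outline of the bright cup near world centre c: fit circle of radius r at z to the upper part of the outline"
    import cv2
    from scipy.optimize import least_squares as ls
    u,v=proj(n,[c[0],c[1],z]).astype(int); x0,y0=u-half,v-half
    g=img[y0:y0+2*half,x0:x0+2*half].min(2); m=(g>th).astype(np.uint8)
    k=min((k for k in cv2.findContours(m,0,cv2.CHAIN_APPROX_NONE)[0] if cv2.contourArea(k)>80),key=lambda k:abs(cv2.pointPolygonTest(k,(half,half),True)) if cv2.pointPolygonTest(k,(half,half),False)<0 else 0)[:,0]
    Q=np.array([onz(n,a+x0,b+y0,z)[:2] for a,b in k])
    f=ls(lambda p:np.hypot(*(Q-p).T)-r,c[:2],loss="cauchy",f_scale=.001)
    return f.x,np.abs(f.fun).mean(),len(k)
E
python3 - <<'E'
from h import *
import cv2
np.set_printoptions(precision=4,suppress=True)
s0=cv2.imread("pics/scene0.png"); print("ref",rim(s0,.045,[.46,.2415]))
a=grab_frame("scene");cv2.imwrite("pics/s_lift.png",a)
p=get_state()["eef_pos"];print(p,get_state()["width"],get_state()["gripper_force"])
for th in(150,170,190): print(rim(a,.045+.13,p,th))
E
```

```text
t: 12.05
eef_pos: [0.4585, 0.2408, 0.1775]
ee_rot: [3.14, 0.001, -0.32]
force: [-0.4, -0.0, -1.5]
width: 0.0126
gripper_force: 20.0
ref (array([0.4643, 0.2399]), np.float64(0.0061780047143085255), 70)
[0.4586 0.2409 0.1776] 0.01303105942941815 19.994555711746216
(array([0.465 , 0.2378]), np.float64(0.012319244512179441), 122)
(array([0.4655, 0.2377]), np.float64(0.01224352579834102), 120)
(array([0.4636, 0.2395]), np.float64(0.012100454477464016), 152)
```

```bash
python3 - <<'E'
from h import *
delta([.4885,-.0315,.1775])
E
```

```text
t 12.10 pos [0.4586 0.2409 0.1776] rot [ 3.1396e+00  1.0000e-03 -3.2000e-01] w 0.013 grip 20.0 F [-0.1 -0.1 -2.5]
shift cm [1.140e+01 2.491e+01 1.000e-02] wz 0
```

```bash
python3 -m creep '[[[0.6,1.5,3,0,0,0,0],[0.6,4,8.5,0,0,0,0],[0.6,6.5,14,0,0,0,0],[0.6,9,19.5,0,0,0,0],[0.6,10.5,23,0,0,0,0],[0.6,11.4,24.9,0,0,0,0],[0.6,11.4,24.9,0,0,0,0],[0.6,11.4,24.9,0,0,0,0],[0.6,11.4,24.9,0,0,0,0]]]' 20
python3 - <<'E'
from h import *
import cv2
a=grab_frame("scene");cv2.imwrite("pics/s_over.png",a)
b=grab_frame("top");cv2.imwrite("pics/t_over.png",b)
delta([.4885,-.0315,.081])
cv2.imwrite("pics/over.png",np.hstack([cv2.resize(a[125:225,250:350],None,fx=4,fy=4,interpolation=2),cv2.resize(b[170:270,285:385],None,fx=4,fy=4,interpolation=2)]))
E
```

```text
t: 13.22
eef_pos: [0.489, -0.0301, 0.1786]
ee_rot: [3.141, 0.0, -0.319]
force: [-0.3, 0.1, -2.1]
width: 0.0128
gripper_force: 20.0
t 13.32 pos [ 0.489  -0.0301  0.1787] rot [ 3.1415e+00  1.0000e-04 -3.1860e-01] w 0.0129 grip 20.0 F [ 0.8 -0.4 -1. ]
shift cm [-0.01  0.15  9.77] wz 0
```

```bash
python3 -m creep '[[[0.6,0,0.12,2,0,0,0],[0.6,0,0.12,4,0,0,0],[0.6,0,0.12,6,0,0,0],[0.6,0,0.12,7.5,0,0,0],[0.6,0,0.12,8.5,0,0,0],[0.6,0,0.12,9.2,0,0,0],[0.6,0,0.12,9.6,0,0,0],[0.6,0,0.12,9.6,0,0,0],[0.6,0,0.12,9.6,0,0,0]]]' 20
python3 -c "
from h import *
delta([.4885,-.0315,.0787])"
```

```text
t: 14.45
eef_pos: [0.489, -0.0319, 0.0831]
ee_rot: [-3.141, -0.001, -0.32]
force: [0.7, 0.6, -0.6]
width: 0.0127
gripper_force: 20.0
t 14.45 pos [ 0.489  -0.0319  0.0831] rot [-3.1412e+00 -6.0000e-04 -3.1980e-01] w 0.0127 grip 20.0 F [ 0.7  0.6 -0.6]
shift cm [-0.06 -0.03  0.44] wz 0
```

```bash
python3 -m creep '[[[0.6,0,0,0.15,0,0,0],[0.6,0,0,0.3,0,0,0],[0.6,0,0,0.3,0,0,0],[0.6,0,0,0.3,0,0,0]]]' 10
python3 -c "
from h import *
delta([.4885,-.0315,.0787])"
```

```text
t: 14.95
eef_pos: [0.4887, -0.032, 0.0798]
ee_rot: [3.142, 0.0, -0.32]
force: [0.1, 0.5, -1.6]
width: 0.0135
gripper_force: 10.0
t 14.95 pos [ 0.4887 -0.032   0.0798] rot [ 3.1415  0.     -0.3197] w 0.0135 grip 10.0 F [ 0.1  0.5 -1.6]
shift cm [-0.04 -0.04  0.11] wz 0
```

```bash
python3 -m creep '[[[0.6,0,0,0.1,0,0,0],[0.6,0,0,0.1,0,0,0],[2.5,0,0,0.1,0,0,0],[2.5,0,0,0.1,0,0,0],[2.5,0,0,0.1,0,0,0],[2.5,0,0,-3,0,0,0],[4,0,0,-8,0,0,0],[4,0,0,-12,0,0,0],[4,-2,6,-12,0,0,0],[4,-3,12,-12,0,0,0],[4,-3,12,-12,0,0,0],[4,-3,12,-12,0,0,0]]]' 10
python3 - <<'E'
from h import *
import cv2
a=grab_frame("scene");b=grab_frame("top");cv2.imwrite("pics/s1.png",a);cv2.imwrite("pics/t1.png",b)
delta([.52,-.275,.15],-.753)
cv2.imwrite("pics/nest.png",np.hstack([cv2.resize(a[160:240,245:325],None,fx=5,fy=5,interpolation=2),cv2.resize(b[180:260,295:375],None,fx=5,fy=5,interpolation=2)]))
E
```

```text
t: 16.45
eef_pos: [0.4227, -0.1367, 0.2]
ee_rot: [-3.141, -0.001, -0.321]
force: [-0.3, 0.7, -0.2]
width: 0.0398
gripper_force: 0.0
t 16.55 pos [ 0.423  -0.1359  0.1998] rot [-3.1416e+00 -1.0000e-04 -3.1910e-01] w 0.0397 grip 0.0 F [-0.2  0.  -0.5]
shift cm [13.57 10.17  4.98] wz 0.434
```

View pics/nest.png

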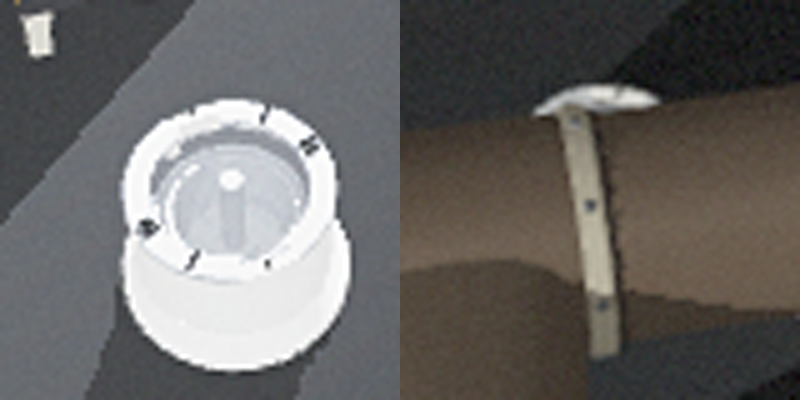

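The picture shows the cup nested upright, with the spindle top at crop (231,180), centred in the collar, and fingers clear. I'll check that numerically and move over the lid.

```bash
python3 -c "
from h import *
print(onz('scene',245+231.5/5-.5,160+180.5/5-.5,.109))
for a,b in(((310,145),(147,227)),((266,114),(193,261))):
  f=lambda q:onz('scene',245+(q[0]+.5)/5-.5,160+(q[1]+.5)/5-.5,.097)
  print((f(a)+f(b))/2)
"
python3 -m creep '[[[5,3,2,1,0,0,0.1],[5,7,5,2,0,0,0.2],[5,11,8,4,0,0,0.3],[5,14,10.1,7,0,0,0.414],[5,14,10.1,7,0,0,0.414],[5,14,10.1,7,0,0,0.414],[5,14,10.1,7,0,0,0.414]]]' 10
python3 -c "
from h import *
delta([.5245,-.2762,.03],-.733)"
```

```text
[ 0.49546518 -0.03213579  0.109     ]
[ 0.49109063 -0.03102605  0.097     ]
[ 0.49150807 -0.03077194  0.097     ]
t: 17.42
eef_pos: [0.5242, -0.2754, 0.1309]
ee_rot: [-3.141, -0.001, -0.732]
force: [0.4, 0.9, 1.4]
width: 0.0497
gripper_force: 0.0
t 17.43 pos [ 0.5242 -0.2754  0.1309] rot [-3.1408e+00 -1.4000e-03 -7.3160e-01] w 0.0497 grip 0.0 F [0.4 0.9 1.4]
shift cm [ 0.07  0.04 10.09] wz 0.001
```

```bash
python3 -m creep '[[[5,0,0,3,0,0,0],[5,0,0,6,0,0,0],[5,0,0,8,0,0,0],[5,0,0,9.2,0,0,0],[5,0,0,9.7,0,0,0],[5,0,0,10.1,0,0,0],[5,0,0,10.1,0,0,0]]]' 10
python3 -c "
from h import *
delta([.5245,-.2762,.026],-.733)"
```

```text
t: 18.3
eef_pos: [0.5239, -0.2764, 0.0291]
ee_rot: [-3.141, -0.001, -0.734]
force: [0.4, 0.7, -0.4]
width: 0.05
gripper_force: 0.0
t 18.30 pos [ 0.5239 -0.2764  0.0291] rot [-3.1412e+00 -6.0000e-04 -7.3370e-01] w 0.05 grip 0.0 F [ 0.4  0.7 -0.4]
shift cm [ 0.03 -0.05  0.31] wz -0.001
```

```bash
python3 -m creep '[[[5,0,0,0.3,0,0,0],[5,0,0,0.3,0,0,0],[0.8,0,0,0.3,0,0,0],[0.8,0,0,0.3,0,0,0],[0.8,0,0,0.3,0,0,0],[0.8,0,0,0.3,0,0,0],[0.8,0,0,0.3,0,0,0],[0.8,0,0,0.3,0,0,0],[0.8,0,0,0.3,0,0,0]]]' 30
python3 -c "
from h import *
delta([.5245,-.2762,.19],-.733)"
```

```text
t: 19.42
eef_pos: [0.5236, -0.2764, 0.0258]
ee_rot: [3.142, 0.0, -0.734]
force: [-0.6, 0.4, 0.2]
width: 0.0161
gripper_force: 29.8
t 19.43 pos [ 0.5236 -0.2764  0.0258] rot [ 3.1415  0.     -0.7338] w 0.0161 grip 29.8 F [-0.6  0.4  0.2]
shift cm [  0.05  -0.07 -16.42] wz -0.001
```

```bash
python3 -m creep '[[[0.8,0,0,-2,0,0,0],[0.8,0,0,-6,0,0,0],[0.8,0,0,-10,0,0,0],[0.8,0,0,-14,0,0,0],[0.8,0,0,-14,0,0,0],[0.8,0,0,-14,0,0,0]]]' 30
cat >> h.py <<'E'
def lid(img,z,c,n="scene",r=.044,half=34,th=150,show=0):
    "centre of the lid's bottom circle at height z from the lower outline (side near the camera)"
    import cv2
    from scipy.optimize import least_squares as ls
    u,v=proj(n,[c[0],c[1],z]).astype(int); x0,y0=u-half,v-half
    m=(img[y0:y0+2*half,x0:x0+2*half].min(2)>th).astype(np.uint8)
    ks=cv2.findContours(m,0,cv2.CHAIN_APPROX_NONE)[0]; k=max(ks,key=lambda k:cv2.contourArea(k) if cv2.pointPolygonTest(k,(half,half+6),True)>-6 else 0)[:,0]
    k=k[k[:,1]>half+2]; Q=np.array([onz(n,a+x0,b+y0,z)[:2] for a,b in k])
    f=ls(lambda p:np.hypot(*(Q-p).T)-r,c[:2],loss="cauchy",f_scale=.0007)
    return f.x,np.median(np.abs(f.fun)),len(k)
E
python3 - <<'E'
from h import *
import cv2
np.set_printoptions(precision=4,suppress=True)
s0=cv2.imread("pics/scene0.png")
for th in(140,180,210):print("rest",lid(s0,.0,[.524,-.276],th=th))
a=grab_frame("scene");cv2.imwrite("pics/s_lid.png",a);p=get_state()["eef_pos"]
for th in(140,180,210):print("held",lid(a,p[2]-.0258,p,th=th))
delta([.490,-.0315,.166],-.1405)
E
```

```text
t: 20.18
eef_pos: [0.523, -0.276, 0.165]
ee_rot: [-3.141, 0.001, -0.734]
force: [-1.6, 0.7, -2.1]
width: 0.0155
gripper_force: 29.8
rest (array([ 0.5231, -0.2767]), np.float64(0.0010474952312755116), 42)
rest (array([ 0.5222, -0.2753]), np.float64(0.0015348549789540034), 53)
rest (array([ 0.5219, -0.2757]), np.float64(0.0016312613785282384), 52)
held (array([ 0.5227, -0.2752]), np.float64(0.0011052744795123012), 52)
held (array([ 0.5221, -0.2747]), np.float64(0.0010880832959035518), 56)
held (array([ 0.5214, -0.2748]), np.float64(0.0014081691364425525), 59)
t 20.23 pos [ 0.5228 -0.276   0.1645] rot [ 3.141   0.0019 -0.734 ] w 0.0155 grip 29.8 F [-0.7 -0.3 -2.3]
shift cm [-18.81 -15.95  -0.15] wz -0.594
```

```bash
python3 -m creep '[[[0.8,-1.5,-1.5,-0.1,0,0,-0.05],[0.8,-5,-4.5,-0.1,0,0,-0.15],[0.8,-9,-8,-0.1,0,0,-0.25],[0.8,-13,-11.5,-0.1,0,0,-0.4],[0.8,-16.5,-14.5,-0.1,0,0,-0.5],[0.8,-18.8,-15.95,-0.1,0,0,-0.594],[0.8,-18.8,-15.95,-0.1,0,0,-0.594],[0.8,-18.8,-15.95,-0.1,0,0,-0.594],[0.8,-18.8,-15.95,-0.1,0,0,-0.594]]]' 30
python3 - <<'E'
from h import *
import cv2
np.set_printoptions(precision=4,suppress=True)
a=grab_frame("scene");cv2.imwrite("pics/s_lid2.png",a);p=get_state()["eef_pos"]
for th in(140,180,210):print("held",lid(a,p[2]-.0258,p,th=th))
delta([.490,-.0315,.122],-.1405)
E
```

```text
t: 21.35
eef_pos: [0.4907, -0.0327, 0.1662]
ee_rot: [3.141, 0.001, -0.141]
force: [-0.3, -0.2, -1.6]
width: 0.016
gripper_force: 29.8
held (array([ 0.5577, -0.0482]), np.float64(0.012280351363847624), 102)
held (array([ 0.5401, -0.0749]), np.float64(0.013025428823252479), 105)
held (array([ 0.5593, -0.0463]), np.float64(0.011268005853840656), 107)
t 21.40 pos [ 0.4908 -0.0327  0.1663] rot [ 3.1412  0.0008 -0.1415] w 0.0159 grip 29.8 F [-0.1 -0.2 -2.4]
shift cm [-0.09 -0.11  4.43] wz -0.001
```

```bash
python3 -m creep '[[[0.8,-0.05,-0.1,1.5,0,0,0],[0.8,-0.05,-0.1,3,0,0,0],[0.8,-0.05,-0.1,4,0,0,0],[0.8,-0.05,-0.1,4.5,0,0,0],[0.8,-0.05,-0.1,4.75,0,0,0],[0.8,-0.05,-0.1,5,0,0,0],[0.8,-0.05,-0.1,5,0,0,0]]]' 30
python3 -c "
from h import *
delta([.490,-.0315,.1058],-.1405);print(get_state()['moment'])"
```

```text
t: 22.28
eef_pos: [0.4906, -0.0309, 0.1169]
ee_rot: [-3.142, -0.0, -0.14]
force: [-0.2, 0.3, -1.9]
width: 0.0156
gripper_force: 29.8
t 22.27 pos [ 0.4906 -0.0309  0.1169] rot [-3.1415e+00 -2.0000e-04 -1.3970e-01] w 0.0156 grip 29.8 F [-0.2  0.3 -1.9]
shift cm [-0.05  0.07  1.11] wz 0.001
[ 0.00411646 -0.0178074   0.00274982]
```

Lid bottom at 91 mm, below the collar's top and with no contact force, so the lugs are in the gaps. I'll lower the rest of the way.

```bash
python3 -m creep '[[[0.8,0,0,0.3,0,0,0],[0.8,0,0,0.6,0,0,0],[0.8,0,0,0.85,0,0,0],[0.8,0,0,1.0,0,0,0],[0.8,0,0,1.0,0,0,0],[0.8,0,0,1.0,0,0,0],[0.8,0,0,1.0,0,0,0]]]' 30
python3 -c "
from h import *
delta([.4905,-.0315,.1058],-.1405);print(get_state()['moment'])"
```

```text
t: 23.15
eef_pos: [0.4906, -0.0309, 0.1069]
ee_rot: [-3.141, -0.0, -0.14]
force: [-0.2, -0.0, -2.3]
width: 0.0156
gripper_force: 29.8
t 23.15 pos [ 0.4906 -0.0309  0.1069] rot [-3.1415e+00 -2.0000e-04 -1.3980e-01] w 0.0156 grip 29.8 F [-0.2 -0.  -2.3]
shift cm [0.   0.06 0.11] wz 0.001
[0.01707805 0.01101799 0.047492  ]
```

```bash
python3 -m creep '[[[0.8,0,0,0,0,0,0],[0.8,0,0,0,0,0,0],[0.8,0,0,0,0,0,0.06],[0.8,0,0,0,0,0,0.12],[0.8,0,0,0,0,0,0.18],[0.8,0,0,0,0,0,0.24],[0.8,0,0,0,0,0,0.3],[0.8,0,0,0,0,0,0.36],[0.8,0,0,0,0,0,0.4],[0.8,0,0,0,0,0,0.4]]]' 30
python3 -c "
from h import *
delta([.4905,-.0315,.1058],-.91);print(get_state()['moment'])"
```

```text
t: 24.4
eef_pos: [0.4903, -0.0313, 0.1068]
ee_rot: [3.141, 0.0, -0.539]
force: [-0.1, -2.5, -1.7]
width: 0.0157
gripper_force: 29.8
t 24.40 pos [ 0.4903 -0.0313  0.1068] rot [ 3.1409e+00  1.0000e-04 -5.3940e-01] w 0.0157 grip 29.8 F [-0.1 -2.5 -1.7]
shift cm [0.03 0.   0.1 ] wz 0.371
[-0.90873782  0.17225641  0.13956247]
```

```bash
python3 -m creep '[[[0.8,0,0,0,0,0,0.06],[0.8,0,0,0,0,0,0.12],[0.8,0,0,0,0,0,0.18],[0.8,0,0,0,0,0,0.24],[0.8,0,0,0,0,0,0.3],[0.8,0,0,0,0,0,0.35],[0.8,0,0,0,0,0,0.37],[0.8,0,0,0,0,0,0.37],[0.8,0,0,0,0,0,0.37],[0.8,0,0,0,0,0,0.37],[0.8,0,0,0,0,0,0.37]]]' 30
python3 - <<'E'
from h import *
import cv2
np.set_printoptions(precision=3,suppress=True)
delta([.4905,-.0315,.1058],-.91);s=get_state();print(s['moment'],s["qd"])
a=grab_frame("scene");cv2.imwrite("pics/s_end.png",a)
# bar: grey, non-white pixels at bar-top height around the lid centre
u,v=proj("scene",[.4905,-.0315,.143]);print(u,v)
g=a[int(v)-14:int(v)+22,int(u)-22:int(u)+23].min(2)//26
print("\n".join("".join(str(x) for x in r) for r in g))
E
```

```text
t: 25.78
eef_pos: [0.4903, -0.0311, 0.1067]
ee_rot: [3.141, 0.0, -0.91]
force: [-1.1, -3.7, -0.1]
width: 0.0159
gripper_force: 29.8
t 25.77 pos [ 0.49  -0.031  0.107] rot [ 3.141  0.    -0.91 ] w 0.0159 grip 29.8 F [-1.1 -3.7 -0.1]
shift cm [0.05 0.01 0.09] wz 0.0
[-1.433  0.617  0.187] [ 0.     0.     0.    -0.     0.001 -0.   ]
289.5769470760484 187.4930596534743
222233333322247888888888788888888888877644444
322243333333322245788888888888888888877444444
723332223333333322234788888888888888876244444
558433323233333333332224478888888888874444444
445333333333322334433332322478888888863444444
343333333333323337885333333222457788844444444
243333333333333348864243333333222244534444444
443223333333334445644492333333333332333444444
443333323333334444444492333333333333333333444
444233333323333544444423333333333333533332344
444443333323335887344433333333333333744333344
444444433333237888223333333333333336996444344
444444444899658888232333333333333346999843344
444444448999998888323433333333333444447984334
444444499999999888323632333333333444454444333
444444899999999888536743333333333598555555
[... 223 characters left out ...]
9999999999
444999999999999997888885545888999999999799999
444999998999999998888885599998999999999699999
446999998999999988888855799999999999999699999
446999996999999975678855999999999999999699999
446999995999999975555556999999999999999799999
446999998899999975555559999999999999989799999
434999988889999985555559999999999999889799999
445999978888999996655589999999999998889899999
444999976898899999986899999999999988889999999
434899856799899999999999999999998988889999998
444798222699999999999999999999889988899999999
443495525389989999999999999998999998999999989
443486422588999999999999999999999988899999889
444698558887899999999999999999999988999999889
444999788888889999999999999999999988999998889
```

```bash
python3 -c "
from h import *
for y in(-.71,-.81,-.91,-1.01): 
  for z in (.143,.121): print(y,z,proj('scene',[.4905+.035*np.cos(y),-.0315+.035*np.sin(y),z]))
print(camera_params('scene')['cx'])"
```

```text
-0.71 0.143 [287.41142236 197.75911489]
-0.71 0.121 [287.79459999 202.10569493]
-0.81 0.143 [286.17481605 197.5568863 ]
-0.81 0.121 [286.5779435  201.90556407]
-0.91 0.143 [284.97363867 197.25262722]
-0.91 0.121 [285.39606192 201.60434707]
-1.01 0.143 [283.82042348 196.84965888]
-1.01 0.121 [284.26127879 201.20532752]
317.42941133471646
```

The bar's near end face shows at about (286.7,199), which puts the lid at 0.66–0.77 rad of turn, inside the band. I'll add a small 0.05 rad to centre it, let it settle and hand in.

```bash
python3 -m creep '[[[0.8,0,0,0,0,0,0.025],[0.8,0,0,0,0,0,0.05],[0.8,0,0,0,0,0,0.05],[0.8,0,0,0,0,0,0.05],[0.8,0,0,0,0,0,0.05],[0.8,0,0,0,0,0,0.05]]]' 30
python3 -c "
from station import *
print(get_state()['moment'],get_state()['gripper_force']);print(job_done())"
```

```text
t: 26.58
eef_pos: [0.4905, -0.0309, 0.1067]
ee_rot: [3.142, 0.0, -0.96]
force: [-1.1, -3.8, -1.8]
width: 0.0155
gripper_force: 29.8
[-1.42780078  0.69450403  0.1722573 ] 29.839752316474915
the job is handed in; nothing more can be done
None
```

The job is handed in at 26.6 s with the cup nested, the lid down in the collar and turned about 0.7–0.8 rad (roughly half-way) and still gripped at 30 N; the drive ring's angle was not read directly, and no verdict came back.

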